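Store nose covers in the empty cells of a flap-covered crate

TASK

Two of the four cells in the plywood crate are still empty, but the closed flaps hide which: find them by feel, pressing through the flaps, and store the two loose black nose covers, one in each empty cell. Lay each one lengthwise on the flaps of an empty cell and press it down through them until it lies flat on the cell floor and the flaps have sprung shut over it. Leave the tape roll, oil bottle and screwdriver where they are.

Things in the scene. Friction and masses are not known exactly. Their poses are not given: they have to be found in the camera images.
- crate: plywood crate fixed to the bench, 138 (x) x 201 (y) x 53 high; origin: centre of underside. 4 cells in a row along y, 49 apart, each 126 long (x) x 44 wide, flat floor 47 below the top, room for one cover, 5 mm partitions; two sprung flaps close each. Two cells, unseen which, hold a nose cover wedged flat on the floor (its top 25 to 28 below the crate's); two are empty
- cover_a: loose part to store: black moulded nose cover, a smooth rigid tapering bar of rounded section, 98 long (x); 21 wide (y) x 22 high at its -x end, 18 x 19 in the middle, 14 x 16 near the +x end, about 30 g, lying on the bench. Origin: under its middle. Grasp across the width
- cover_b: the other loose part to store: black moulded nose cover, a smooth rigid tapering bar of rounded section, 98 long (x); 21 wide (y) x 22 high at its -x end, 18 x 19 in the middle, 14 x 16 near the +x end, about 30 g, lying on the bench. Origin: under its middle. Grasp across the width
- cell0 (a point): centre of the top of cell 0 (numbered from the +y end of the crate), level with its closed flaps, 53 mm above the bench; its x axis runs along the cell
- flap0l (a joint): cell 0: angle (rad) of its +y flap, a stiff grey leaf 123 x 21 x 2.4 mm hinged on the cell's +y long edge. 0 = shut and level, 1.5 = hanging down in the cell; opens only downward. A spring shuts it (0.018 N m at 0, 0.027 at 1.5): a pair carries a nose cover laid on it, and opens under some 2 to 6 N pressed on the middle
- flap0r (a joint): cell 0: angle (rad) of its -y flap, a stiff grey leaf 123 x 21 x 2.4 mm hinged on the cell's -y long edge. 0 = shut and level, 1.5 = hanging down in the cell; opens only downward. A spring shuts it (0.018 N m at 0, 0.027 at 1.5): a pair carries a nose cover laid on it, and opens under some 2 to 6 N pressed on the middle
- cell1 (a point): centre of the top of cell 1 (numbered from the +y end of the crate), level with its closed flaps, 53 mm above the bench; its x axis runs along the cell
- flap1l (a joint): cell 1: angle (rad) of its +y flap, a stiff grey leaf 123 x 21 x 2.4 mm hinged on the cell's +y long edge. 0 = shut and level, 1.5 = hanging down in the cell; opens only downward. A spring shuts it (0.018 N m at 0, 0.027 at 1.5): a pair carries a nose cover laid on it, and opens under some 2 to 6 N pressed on the middle
- flap1r (a joint): cell 1: angle (rad) of its -y flap, a stiff grey leaf 123 x 21 x 2.4 mm hinged on the cell's -y long edge. 0 = shut and level, 1.5 = hanging down in the cell; opens only downward. A spring shuts it (0.018 N m at 0, 0.027 at 1.5): a pair carries a nose cover laid on it, and opens under some 2 to 6 N pressed on the middle
- cell2 (a point): centre of the top of cell 2 (numbered from the +y end of the crate), level with its closed flaps, 53 mm above the bench; its x axis runs along the cell
- flap2l (a joint): cell 2: angle (rad) of its +y flap, a stiff grey leaf 123 x 21 x 2.4 mm hinged on the cell's +y long edge. 0 = shut and level, 1.5 = hanging down in the cell; opens only downward. A spring shuts it (0.018 N m at 0, 0.027 at 1.5): a pair carries a nose cover laid on it, and opens under some 2 to 6 N pressed on the middle
- flap2r (a joint): cell 2: angle (rad) of its -y flap, a stiff grey leaf 123 x 21 x 2.4 mm hinged on the cell's -y long edge. 0 = shut and level, 1.5 = hanging down in the cell; opens only downward. A spring shuts it (0.018 N m at 0, 0.027 at 1.5): a pair carries a nose cover laid on it, and opens under some 2 to 6 N pressed on the middle
- cell3 (a point): centre of the top of cell 3 (numbered from the +y end of the crate), level with its closed flaps, 53 mm above the bench; its x axis runs along the cell
- flap3l (a joint): cell 3: angle (rad) of its +y flap, a stiff grey leaf 123 x 21 x 2.4 mm hinged on the cell's +y long edge. 0 = shut and level, 1.5 = hanging down in the cell; opens only downward. A spring shuts it (0.018 N m at 0, 0.027 at 1.5): a pair carries a nose cover laid on it, and opens under some 2 to 6 N pressed on the middle
- flap3r (a joint): cell 3: angle (rad) of its -y flap, a stiff grey leaf 123 x 21 x 2.4 mm hinged on the cell's -y long edge. 0 = shut and level, 1.5 = hanging down in the cell; opens only downward. A spring shuts it (0.018 N m at 0, 0.027 at 1.5): a pair carries a nose cover laid on it, and opens under some 2 to 6 N pressed on the middle
- cover_a_mid (a point): middle of cover_a, inside it, 11 mm above its underside as it lies at the start; axes as cover_a's
- cover_b_mid (a point): middle of cover_b, inside it, 11 mm above its underside as it lies at the start; axes as cover_b's
- tape: roll of beige adhesive tape lying flat, 104 across x 25 high mm; not part of the job, leave it alone. Origin: centre of its underside
- oil: small white oil bottle with a red nozzle, standing, 28 across x 83 high mm; not part of the job, leave it alone. Origin: centre of its foot
- driver: blue-handled screwdriver, lying, 143 long (x) x 14 mm; not part of the job, leave it alone. Origin: its middle, underneath

How it is judged:
By the outcome, as a careful person would: the job done as asked, in the order asked, and still so for the second after the job is handed in, with the robot touching nothing.
It also fails if it takes over 72 s, if anything falls off the work surface, if the arm or the gripper's body presses on something with over 40 N, if the wrist force passes 120 N, or if a joint passes its speed limit or range.

ROBOT

A 6-joint arm with a two-finger parallel gripper is mounted at the origin on a cart in front of the work surface, level with it; the furniture and walls round the work are solid. World frame = base frame: x ahead of the robot, y to its left, z up, the work surface at z = 0. Lengths are in mm, angles in degrees, forces in N, time in s.
With the tool pointing down it reaches from about 300 to 850 mm from the base axis. Payload 4.2 kg.
Tool frame: the origin (TCP) lies midway between the tips of the shut fingers; the grasp point (between the pads) lies 19 mm behind it; z points along the fingers, y is the line along which they close (so a half turn about z gives the same grasp; the last joint's range is limited). The gripper opens to 91 mm and grips with 3 to 60 N. Pads are 32 mm wide; open, the fingers measure 118 mm over their backs; the gripper's body (76 mm by 178 mm) begins 60 mm behind the grasp point.
Start: joints at [70.932, 18.312, 89.639, -0, 72.044, -1.146], TCP at [176.944, 547.114, 213.976] pointing down, gripper open.
Joint ranges: [-177.97, 177.97], [-48.28, 115.42], [12.27, 149.76], [-77.06, 257.06], [2.81, 150.46], [-146.56, 146.56]. Speed limits (degrees/s): [147.25, 147.25, 180, 180, 180, 180].

INTERFACE

Orientations are given as [roll, pitch, yaw] about the fixed x, y, z axes, in that order (R = Rz(yaw) Ry(pitch) Rx(roll)).
In Python, from workcell import env gives the robot as it stands.
- The arm moves only by the shell command python3 drive.py 'ROWS' [OPENING] [FORCE]. ROWS is rows parted by semicolons, their numbers by spaces, 1 to 8 of them, each of 6 numbers: dx, dy, dz in mm, then a rotation vector rx, ry, rz in degrees; each row shifts and turns the commanded pose from where the row before left it, along the tool's axes as they then stand; what a row does not reach is not made up. A row lasts 1/10 s, in which the tool goes at most 50 mm and 8.59 degrees, less where a joint would pass 70% of its speed; a pose out of reach is approached as far as the arm can. OPENING is the finger opening in mm, set as the command begins (- or left out keeps the last). The fingers move at their own pace and stop on an object; FORCE is the grip in N (left out, the last holds). Time passes only in rows, so rows that do not move let the fingers close. It prints the time, the measured TCP pose, the force, the opening and the grip force at its end.
- env.state(): the state, without advancing time (a new reading comes with each control period).
- env.grab_frame(name): name is "scene" or "side" or "wrist"; returns the picture (480x640x3 uint8, blue, green, red); there is no depth.
- env.camera_model(name): a dict with "fx", "fy", "cx", "cy" (pixels), "D" ([k1, k2, p1, p2, k3] as OpenCV has them; the pictures are not rectified), "T" (4x4, takes a point from camera to world coordinates). Camera axes: x right, y up, looking along -z (the intrinsics and any distortion apply to the point x, -y, -z); pixel columns grow to the right and rows downward; lengths in mm; the calibration is good to about 2 mm. A picture is of the moment at which its call begins: read the wrist's pose just before it. camera_model takes no time and is no camera call; for the wrist camera it gives the pose at the moment of the call.
- env.job_done(): hands the job in; it is judged then, once.
The state is a dict: "time_s": time; "qpos": joint angles; "qvel": joint speeds; "effort": joint torques, N m; "ee_pos": TCP position; "ee_rot": TCP orientation; "force": force on the tool from outside, world axes, zero at the start; "torque": the same for the moment, N m; "gripper_width": finger opening in mm; "gripper_force": force on a finger pad.
Only numpy, scipy, OpenCV 4.12 (cv2) and the standard library are available. Lean on these libraries where they do the work, as an engineer would, in place of code of your own. Each camera call takes 0.05 s, during which the arm holds its last target. There are 200 camera calls.

## Working session

There is one attempt and no reset: what is moved stays moved. The work goes in short steps, Python scripts to look and compute and a shell command to move; the robot and the scene stay as the last step left them, time stands still between calls to the robot, and variables do not carry over. Pictures are saved under pics/ and viewed, at most 10 in all, crops included, and the job is handed in when it is done.

```bash
ls; mkdir -p pics
python3 - <<'E'
from workcell import env
import cv2
for n in ("scene","side"):
    cv2.imwrite(f"pics/{n}0.png",env.grab_frame(n))
    m=env.camera_model(n); print(n,m)
s=env.state();print(s)
E
```

```text
drive.py
pics
workcell.py
scene {'fx': 528.1502191316237, 'fy': 528.1502191316237, 'cx': 327.0669751345926, 'cy': 236.07594165046845, 'D': array([0.00063907, 0.        , 0.        , 0.        , 0.        ]), 'T': array([[-6.11040715e-01,  6.22665134e-01, -4.88791750e-01,
        -9.71269889e+01],
       [-7.91520083e-01, -4.71863282e-01,  3.88382545e-01,
         2.73758739e+02],
       [ 1.11893896e-02,  6.24206034e-01,  7.81179636e-01,
         9.86961150e+02],
       [ 0.00000000e+00,  0.00000000e+00,  0.00000000e+00,
         1.00000000e+00]])}
side {'fx': 504.71759812066347, 'fy': 504.71759812066347, 'cx': 322.50161924385606, 'cy': 244.4156775981058, 'D': array([-0.13855602,  0.        ,  0.        ,  0.        ,  0.        ]), 'T': array([[-9.31156962e-01,  2.23426291e-01, -2.88144763e-01,
         1.62798082e+02],
       [-3.64593591e-01, -5.79796001e-01,  7.28634414e-01,
         6.23858420e+02],
       [-4.26909647e-03,  7.83528742e-01,  6.21340877e-01,
         7.70316919e+02],
       [ 0.00000000e+00,  0.00000000e+00,  0.00000000e+00,
         1.00000000e+00]])}
{'time_s': 0.1, 'qpos': array([ 7.09335740e+01,  1.83476732e+01,  8.96988830e+01, -1.49131869e-04,
        7.20449588e+01, -1.14617138e+00]), 'qvel': array([ 0.03814773, -0.09874035, -0.14910767, -0.02229131,  0.0291262 ,
        0.03313231]), 'effort': array([-1.56540369e-03, -4.13332558e+01, -2.32504731e+01,  7.26986979e-02,
        4.23454586e-02, -4.88380579e-05]), 'ee_pos': array([176.77769396, 546.67443541, 213.21103261]), 'ee_rot': array([-1.79908501e+02, -1.68881811e-03,  1.62079790e+02]), 'force': array([-0.02516119,  0.64330783, -0.56686534]), 'torque': array([ 0.01015119,  0.0521856 , -0.00214422]), 'gripper_force': 0.0, 'gripper_width': 91.255524889172}
```

View pics/scene0.png

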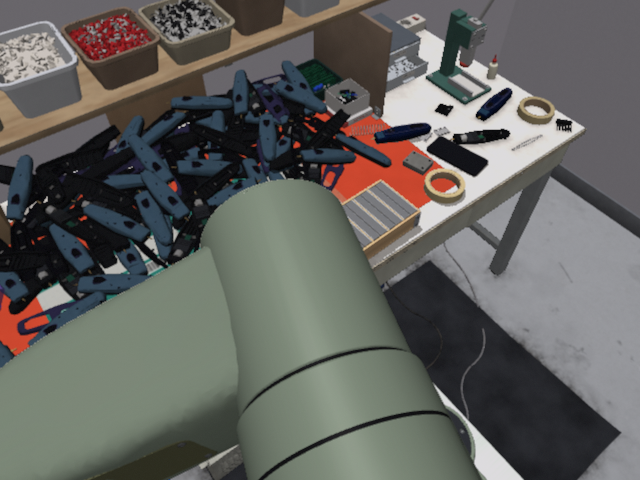

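View pics/side0.png

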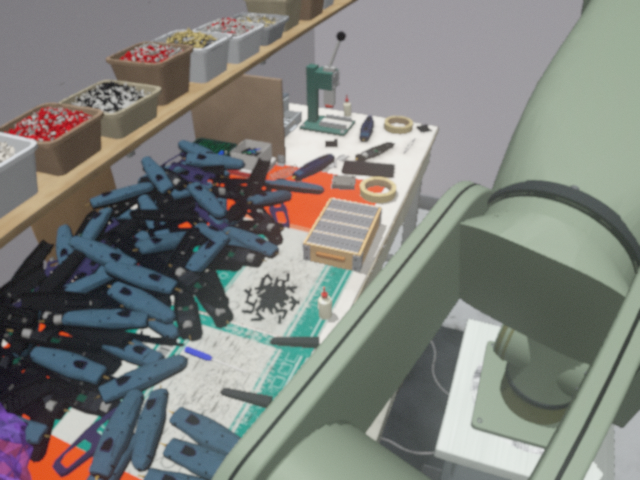

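The side view shows the crate around (343,230), oil (325,303), covers at about (295,342) and (247,397), tape roll around (378,187), and the driver around (197,354). I'll enlarge this area and look at the wrist view too.

```bash
cat > h.py <<'E'
from workcell import env
import numpy as np, cv2
from scipy.spatial.transform import Rotation as R
def px2w(n,pts,z,m=None):
    m=m or env.camera_model(n)
    K=np.array([[m['fx'],0,m['cx']],[0,m['fy'],m['cy']],[0,0,1]])
    u=cv2.undistortPoints(np.array(pts,float).reshape(-1,1,2),K,m['D']).reshape(-1,2)
    out=[]
    T=m['T']
    for a,b in u:
        d=T[:3,:3]@np.array([a,-b,-1]); out.append(T[:3,3]+d*(z-T[2,3])/d[2])
    return np.array(out)
def rel(target,yaw=None):
    "tool-axes shift to target TCP; yaw turn"
    s=env.state(); M=R.from_euler('xyz',s['ee_rot'],degrees=True)
    return np.round(M.inv().apply(np.array(target)-s['ee_pos']),1)
E
python3 - <<'E'
from h import *
np.set_printoptions(precision=0,suppress=True)
im=cv2.imread('pics/side0.png')
cv2.imwrite('pics/side0c.png',cv2.resize(im[190:415,180:400],None,fx=2.6,fy=2.6,interpolation=cv2.INTER_CUBIC))
print(px2w('side',[(272,341),(319,342),(222,391),(270,400)],8))
print(px2w('side',[(327,200),(381,205),(306,243),(356,254)],53))
w=env.grab_frame('wrist');cv2.imwrite('pics/w0.png',w);print(env.camera_model('wrist'))
E
```

```text
[[498.  51.   8.]
 [410.  19.   8.]
 [530. 192.   8.]
 [441. 176.   8.]]
[[ 552. -393.   53.]
 [ 415. -421.   53.]
 [ 533. -209.   53.]
 [ 413. -212.   53.]]
{'fx': 428.8356808100393, 'fy': 428.8356808100393, 'cx': 318.6146132733402, 'cy': 239.7821374235604, 'D': array([-0.,  0.,  0.,  0.,  0.]), 'T': array([[  0.,  -1.,  -0., 110.],
       [  1.,   0.,   0., 569.],
       [ -0.,  -0.,   1., 384.],
       [  0.,   0.,   0.,   1.]])}
```

View pics/side0c.png

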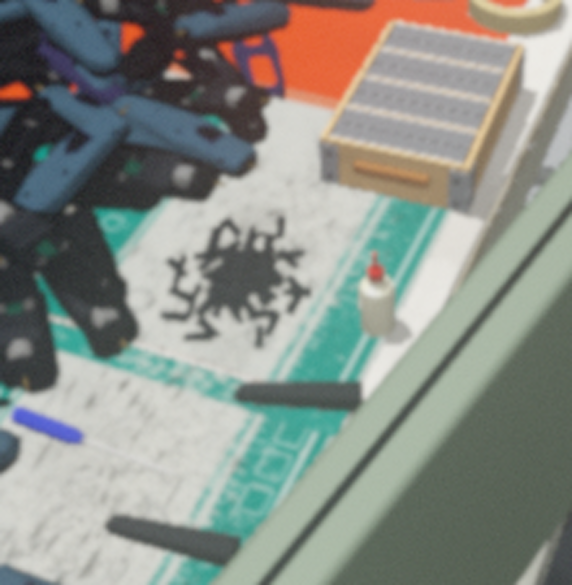

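View pics/w0.png

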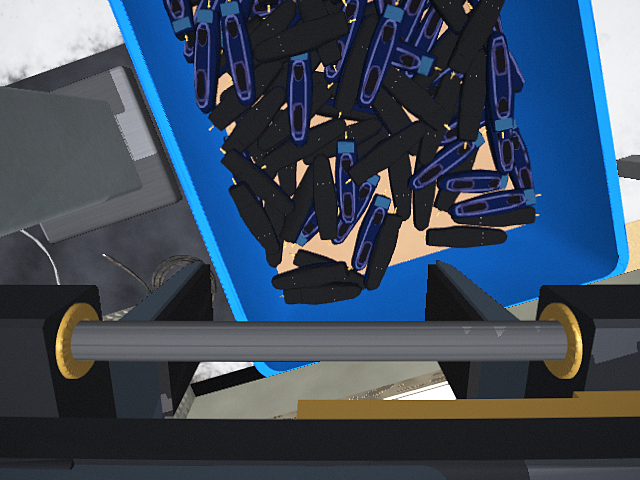

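The crop shows the thick ends of both covers on the right (robot side): cover 1 spans px (271,341)–(319,342) and cover 2 (222,391)–(272,401). Measured lengths are about 94 and 90 mm, consistent with 98. The wrist view only shows a tray off to the side. I'll move the wrist camera over the covers.

Run:
```python
from h import *
print(rel([530,110,250]), px2w('side',[(326,321)],0), px2w('side',[(188,350),(210,357),(255,370)],7))
```

```text
[-470.4 -306.9  -36.3] [[420.37825491 -44.8075749    0.        ]] [[640.98012185 132.46504671   7.        ]
 [591.63022006 131.02957899   7.        ]
 [496.76832183 126.08746707   7.        ]]
```

```bash
r="-36 -23.6 -2.8 0 0 0"; python3 drive.py '-36 -23.6 -2.8 0 0 0;-36 -23.6 -2.8 0 0 0;-36 -23.6 -2.8 0 0 0;-36 -23.6 -2.8 0 0 0;-36 -23.6 -2.8 0 0 0;-36 -23.6 -2.8 0 0 0;-36 -23.6 -2.8 0 0 0;-36 -23.6 -2.8 0 0 0'
python3 drive.py '-36 -23.6 -2.8 0 0 0;-36 -23.6 -2.8 0 0 0;-36 -23.6 -2.8 0 0 0;-36 -23.6 -2.8 0 0 0;-36 -23.6 -2.8 0 0 0;0 0 0 0 0 -6;0 0 0 0 0 -6;0 0 0 0 0 -6' 50
python3 - <<'E'
from h import *
s=env.state();print(s['ee_pos'],s['ee_rot'],s['qpos'])
m=env.camera_model('wrist');w=env.grab_frame('wrist');cv2.imwrite('pics/w1.png',w)
np.save('m1.npy',m,allow_pickle=True);print(m['T'])
E
```

```text
time_s: 0.95
ee_pos: [393.5, 277.3, 236.4]
ee_rot: [180.0, -0.0, 162.1]
force: [0.2, 1.2, 0.2]
gripper_width: 91.1
gripper_force: 0.0
time_s: 1.75
ee_pos: [527.9, 110.6, 249.9]
ee_rot: [-180.0, -0.1, -179.7]
force: [0.3, 0.3, 0.2]
gripper_width: 50.2
gripper_force: 0.0
[527.85840443 110.58675108 249.8638553 ] [-1.79999912e+02 -5.65842167e-02 -1.79739971e+02] [ 1.06042870e+01  1.39081036e+01  9.06522329e+01  1.04054984e-02
  7.54953441e+01 -7.96583534e+01]
[[-5.40303691e-03 -9.67904794e-01 -2.51259064e-01  4.57731745e+02]
 [ 9.99984960e-01 -5.46637907e-03 -4.45839180e-04  1.10172932e+02]
 [-9.41947407e-04 -2.51257694e-01  9.67919772e-01  4.20777002e+02]
 [ 0.00000000e+00  0.00000000e+00  0.00000000e+00  1.00000000e+00]]
```

View pics/w1.png

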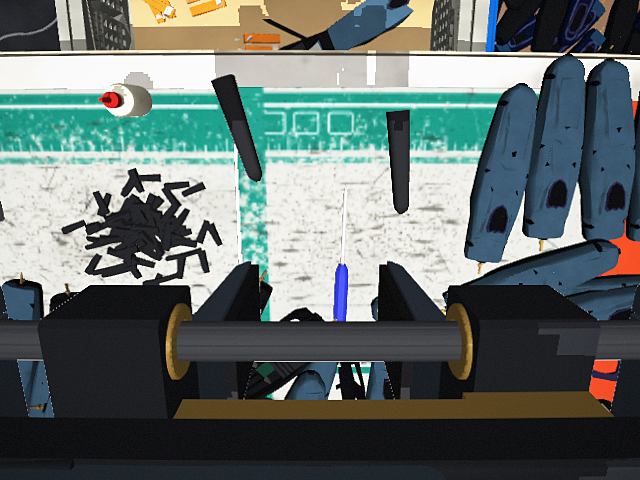

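Wrist view: cover 1 runs from its wide end at (223,76) to its narrow end at (256,179). Cover 2 runs from (398,112) to (402,212). Oil stands at (135,100), and the blue driver lies along column 343.

Run:
```python
from h import *
m=np.load('m1.npy',allow_pickle=True).item()
for a,b in [((223,76),(255.5,180)),((398,112),(401.5,213))]:
    p=px2w('wrist',[a,b],15,m); d=p[1]-p[0]; print(p,np.hypot(*d[:2]),np.degrees(np.arctan2(d[1],d[0])),p.mean(0))
print(px2w('wrist',[(140,100)],3,m),px2w('wrist',[(343,265)],10,m))
```

```text
[[412.30376726  24.07971731  15.        ]
 [505.06343046  50.42916904  15.        ]] 96.42950131748256 15.857808595968628 [458.68359886  37.25444318  15.        ]
[[442.52164844 181.95180494  15.        ]
 [535.97378658 190.02111464  15.        ]] 93.79987143837572 4.9350767140825225 [489.24771751 185.98645979  15.        ]
[[432.12628066 -57.33121319   3.        ]] [[590.41176004 135.01305258  10.        ]]
```

```bash
python3 drive.py '-2 -42 0 0 0 0;-2 -42 0 0 0 0;-2 -42 0 0 0 0;-2 -42 0 0 0 0;-2 -42 0 0 0 0' 0 20
python3 drive.py '-2 -42 0 0 0 0;-2 -42 0 0 0 0;-2 -42 0 0 0 0;-2 -42 0 0 0 0;-2 -42 0 0 0 0;0 0 0 0 0 0'
python3 - <<'E'
from h import *
s=env.state();print(s['ee_pos'],s['ee_rot'],s['qpos'])
m=env.camera_model('wrist');w=env.grab_frame('wrist');cv2.imwrite('pics/w2.png',w)
np.save('m2.npy',m,allow_pickle=True)
E
```

```text
time_s: 2.3
ee_pos: [537.8, -100.3, 250.2]
ee_rot: [180.0, -0.0, 180.0]
force: [-0.5, -0.6, -0.9]
gripper_width: 12.6
gripper_force: 0.0
time_s: 2.9
ee_pos: [548.0, -313.6, 249.1]
ee_rot: [-179.9, -0.0, 179.7]
force: [0.2, 0.3, -0.3]
gripper_width: 0.4
gripper_force: 0.0
[ 548.01779932 -313.58362702  249.10495061] [-1.79901780e+02 -4.72515236e-02  1.79706427e+02] [-3.07646802e+01  2.24743696e+01  7.82542040e+01 -1.10551807e-01
  7.92623633e+01 -1.20450559e+02]
```

View pics/w2.png

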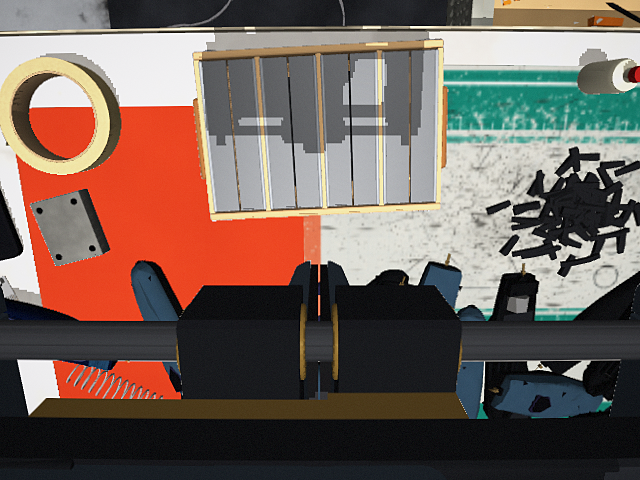

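Crate top corners at about (194,53), (442,41), (441,212), (211,219). It's rotated slightly. Cell centre seams run at columns ~233, 292, 350 and 411, and the closed flaps look level.

Run:
```python
from h import *
np.set_printoptions(precision=1,suppress=True)
m=np.load('m2.npy',allow_pickle=True).item()
p=px2w('wrist',[(194,53),(442,41),(441,212),(211,219)],53,m);print(p,p.mean(0))
for i in range(4):
    d=p[(i+1)%4]-p[i];print(np.hypot(*d[:2]),np.degrees(np.arctan2(d[1],d[0])))
im=cv2.imread('pics/w2.png');cv2.imwrite('pics/w2c.png',cv2.resize(im[30:235,180:460],None,fx=2.8,fy=2.8,interpolation=cv2.INTER_CUBIC))
```

```text
[[ 418.4 -413.4   53. ]
 [ 410.4 -215.7   53. ]
 [ 548.6 -207.7   53. ]
 [ 554.1 -408.5   53. ]] [ 482.8 -311.3   53. ]
197.93617136617925 92.32219272255081
138.40642703685458 3.3130503900513757
200.8927692575876 -88.43041137809038
135.74809315839184 -177.90818587872977
```

View pics/w2c.png

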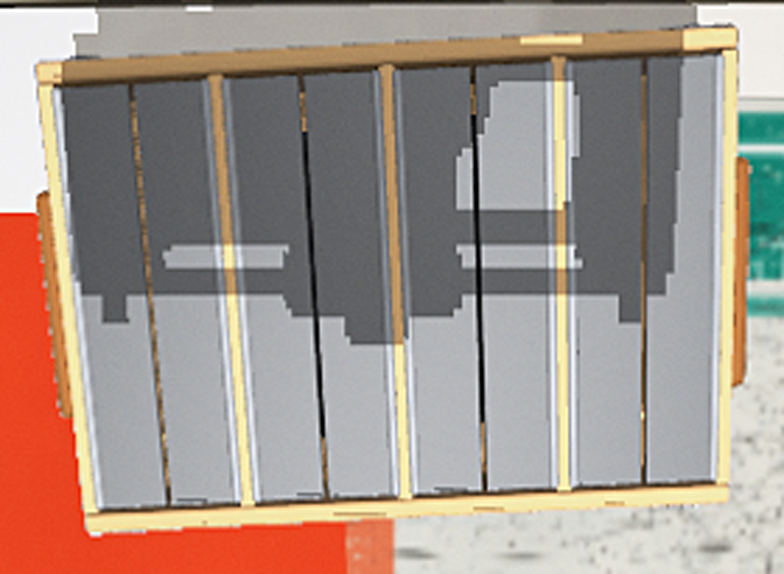

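The crop shows brown floor through the seams of the outer cells and black through the middle two, which hints that cells 0 and 3 are empty. I'll confirm by feel. Next I'll fit the crate pose from the seams and partitions.

Run:
```python
from h import *
np.set_printoptions(precision=1,suppress=True)
m=np.load('m2.npy',allow_pickle=True).item()
c=lambda x,y:(180+x/2.8,30+y/2.8)
for a,b in [((644,62),(643,483)),((473,68),(485,490)),((302,77),(326,497)),((131,85),(168,505)),((558,55),(565,490)),((386,68),(405,497)),((215,75),(248,505))]:
    p=px2w('wrist',[c(*a),c(*b)],52.5,m);d=p[1]-p[0];print(p[:,:2].ravel(),p.mean(0)[:2],np.hypot(*d[:2]),np.degrees(np.arctan2(d[1],d[0])))
p=px2w('wrist',[c(38,64),c(737,28),c(727,500),c(87,533)],53,m);print(p,p.mean(0))
# model fit
from scipy.optimize import least_squares
f=lambda q:(p[:,:2]-q[:2]-np.array([[-69,-100.5],[-69,100.5],[69,100.5],[69,-100.5]])@np.array([[np.cos(q[2]),np.sin(q[2])],[-np.sin(q[2]),np.cos(q[2])]])).ravel()
r=least_squares(f,[482,-311,0]);print(r.x,np.degrees(r.x[2]),r.fun)
for i in range(4):
    y=73.5-49*i;print('cell',i,r.x[0]-y*np.sin(r.x[2]),r.x[1]+y*np.cos(r.x[2]))
```

```text
[ 418.6 -240.7  540.2 -235.3] [ 479.4 -238. ] 121.70244699838172 2.514530907449009
[ 420.1 -289.5  542.2 -284.2] [ 481.2 -286.9] 122.20778989506809 2.467033684036468
[ 422.3 -338.4  544.3 -333.5] [ 483.3 -335.9] 122.02017371390461 2.2813548491245785
[ 424.1 -387.5  546.6 -382.7] [ 485.4 -385.1] 122.5541468474786 2.2298040877443595
[ 416.7 -265.3  542.3 -259.4] [ 479.5 -262.4] 125.73083478989544 2.6746776627632975
[ 420.1 -314.3  544.4 -309. ] [ 482.2 -311.7] 124.41495925823422 2.452048899770704
[ 421.6 -363.3  546.7 -357.8] [ 484.2 -360.6] 125.17486395401552 2.4963466606698503
[[ 418.3 -413.8   53. ]
 [ 409.6 -214.7   53. ]
 [ 545.5 -209.1   53. ]
 [ 555.3 -408.5   53. ]] [ 482.2 -311.5   53. ]
[ 482.2 -311.5    0. ] 2.5341914937013956 [ 0.6  1.2  0.8 -0.6 -1.1 -1.  -0.3  0.4]
cell 0 478.92593274902856 -238.09415130017615
cell 1 481.09249546963844 -287.0462299687849
cell 2 483.25905819024837 -335.99830863739373
cell 3 485.42562091085824 -384.95038730600254
```

```bash
python3 drive.py '0 0 0 0 0 -2.8;16.4 -17.2 30 0 0 0;16.4 -17.2 40 0 0 0;16.4 -17.2 40 0 0 0;16.4 -17.2 40 0 0 0;0 0 24 0 0 0;0 0 0 0 0 0;0 0 0 0 0 0'
python3 drive.py '0 0 5 0 0 0;0 0 5 0 0 0;0 0 5 0 0 0;0 0 5 0 0 0;0 0 5 0 0 0;0 0 0 0 0 0'
```

```text
time_s: 3.75
ee_pos: [487.0, -380.0, 76.9]
ee_rot: [180.0, 0.0, -177.1]
force: [0.0, 0.1, 0.2]
gripper_width: 0.6
gripper_force: 0.0
time_s: 4.35
ee_pos: [486.4, -380.7, 50.9]
ee_rot: [180.0, 0.0, -177.1]
force: [1.2, -0.4, 1.3]
gripper_width: 0.5
gripper_force: 1.2
```

```bash
python3 drive.py '0 -4.3 -5 0 0 0;0 0 0 0 0 0;0 0 5 0 0 0;0 0 5 0 0 0;0 0 5 0 0 0;0 0 5 0 0 0;0 0 0 0 0 0'
python3 drive.py '0 0 4 0 0 0;0 0 0 0 0 0'; python3 drive.py '0 0 3 0 0 0;0 0 3 0 0 0;0 0 0 0 0 0'
```

```text
time_s: 5.05
ee_pos: [486.1, -384.6, 35.1]
ee_rot: [179.9, -0.1, -177.1]
force: [0.3, -0.8, -0.5]
gripper_width: 0.3
gripper_force: 1.2
time_s: 5.25
ee_pos: [486.4, -384.9, 31.7]
ee_rot: [180.0, -0.0, -177.1]
force: [0.4, 0.3, -0.2]
gripper_width: 0.5
gripper_force: 1.2
time_s: 5.55
ee_pos: [486.4, -384.9, 25.7]
ee_rot: [180.0, -0.0, -177.1]
force: [1.0, 0.1, -1.2]
gripper_width: 0.6
gripper_force: 1.7
```

```bash
python3 drive.py '0 0 3 0 0 0;0 0 0 0 0 0'; python3 drive.py '0 0 3 0 0 0;0 0 0 0 0 0';python3 drive.py '0 0 4 0 0 0;0 0 0 0 0 0'
```

```text
time_s: 5.75
ee_pos: [486.5, -385.0, 22.9]
ee_rot: [180.0, -0.0, -177.1]
force: [-0.0, 0.1, -0.0]
gripper_width: 0.5
gripper_force: 1.5
time_s: 5.95
ee_pos: [486.5, -385.0, 20.0]
ee_rot: [180.0, -0.0, -177.1]
force: [0.5, -0.3, -0.2]
gripper_width: 0.3
gripper_force: 1.5
time_s: 6.15
ee_pos: [486.5, -385.0, 15.8]
ee_rot: [180.0, -0.0, -177.1]
force: [0.5, -0.0, -0.9]
gripper_width: 0.3
gripper_force: 1.6
```

Cell 3 let the fingers through to 37 mm depth without resistance, so it's empty. Cell 0 next.

```bash
python3 drive.py '0 0 -30 0 0 0;0 0 -40 0 0 0;0 37 0 0 0 0;0 37 0 0 0 0;0 37 0 0 0 0;0 36.2 0 0 0 0;0 0 15 0 0 0;0 0 0 0 0 0'
python3 drive.py '0 0 8 0 0 0;0 0 8 0 0 0;0 0 8 0 0 0;0 0 0 0 0 0'
```

```text
time_s: 6.95
ee_pos: [477.8, -236.5, 70.1]
ee_rot: [179.9, -0.2, -177.0]
force: [-0.3, -0.4, -0.0]
gripper_width: 0.3
gripper_force: 0.0
time_s: 7.35
ee_pos: [479.0, -238.5, 46.4]
ee_rot: [180.0, -0.0, -177.2]
force: [0.5, 0.4, 0.7]
gripper_width: 0.6
gripper_force: 1.1
```

```bash
python3 drive.py '0 0 6 0 0 0;0 0 6 0 0 0;0 0 4 0 0 0;0 0 0 0 0 0'; python3 drive.py '0 0 3 0 0 0;0 0 0 0 0 0'; python3 drive.py '0 0 3 0 0 0;0 0 0 0 0 0';python3 drive.py '0 0 4 0 0 0;0 0 0 0 0 0'; python3 drive.py '0 0 4 0 0 0;0 0 0 0 0 0'
```

```text
time_s: 7.75
ee_pos: [478.8, -237.9, 30.5]
ee_rot: [180.0, -0.1, -177.1]
force: [0.3, -0.0, -1.8]
gripper_width: 0.8
gripper_force: 2.1
time_s: 7.95
ee_pos: [479.0, -237.9, 27.9]
ee_rot: [180.0, -0.0, -177.1]
force: [-0.3, 0.0, -0.8]
gripper_width: 0.8
gripper_force: 1.9
time_s: 8.15
ee_pos: [479.2, -238.0, 25.1]
ee_rot: [180.0, 0.0, -177.1]
force: [0.2, 0.3, -0.8]
gripper_width: 0.5
gripper_force: 1.6
time_s: 8.35
ee_pos: [479.2, -238.0, 21.0]
ee_rot: [180.0, -0.0, -177.1]
force: [0.2, 0.7, -1.4]
gripper_width: 0.7
gripper_force: 1.6
time_s: 8.55
ee_pos: [479.1, -238.0, 16.9]
ee_rot: [180.0, -0.0, -177.1]
force: [1.1, -0.4, -1.6]
gripper_width: 0.6
gripper_force: 1.7
```

Cell 0 is empty too. Next is cover 1.

```bash
python3 drive.py '0 0 -40 0 0 0;0 0 -40 0 0 0;0 0 -35 0 0 0;0 39.5 0 0 0 0;0 39.5 0 0 0 0;0 39.5 0 0 0 0;0 39.5 0 0 0 0;0 39.5 0 0 0 0'
python3 drive.py '0 39.5 0 0 0 0;2 39.5 0 0 0 0;0 0 0 0 0 -6.5;0 0 30 0 0 -6.5;0 0 30 0 0 0;0 0 0 0 0 0;0 0 0 0 0 0' 45
python3 -c "
from h import *
print(rel([463,38,5.5]))"
```

```text
time_s: 9.35
ee_pos: [468.6, -39.4, 132.2]
ee_rot: [180.0, -0.0, -177.1]
force: [0.1, -0.1, 0.5]
gripper_width: 0.5
gripper_force: 0.0
time_s: 10.05
ee_pos: [463.1, 37.9, 72.4]
ee_rot: [180.0, -0.1, -164.1]
force: [-0.2, 1.0, 0.3]
gripper_width: 45.0
gripper_force: 0.0
[ 0.   0.1 66.9]
```

```bash
python3 drive.py '0 0 33 0 0 0;0 0 25 0 0 0;0 0 9 0 0 0;0 0 0 0 0 0' 
python3 drive.py '0 0 0 0 0 0;0 0 0 0 0 0;0 0 0 0 0 0;0 0 0 0 0 0' 0 25
python3 drive.py '0 0 -20 0 0 0;0 0 -40 0 0 0;0 0 -40 0 0 0;0 0 -20 0 0 0;0 0 0 0 0 0'
```

```text
time_s: 10.45
ee_pos: [463.5, 37.9, 5.5]
ee_rot: [180.0, -0.0, -164.1]
force: [0.3, -0.6, 0.1]
gripper_width: 45.0
gripper_force: 0.0
time_s: 10.85
ee_pos: [463.8, 38.0, 6.1]
ee_rot: [-180.0, 0.1, -164.1]
force: [-0.9, 0.5, 3.8]
gripper_width: 17.0
gripper_force: 25.0
time_s: 11.35
ee_pos: [465.5, 38.1, 128.5]
ee_rot: [-179.9, 0.4, -164.1]
force: [-0.6, -0.4, 0.3]
gripper_width: 16.7
gripper_force: 24.9
```

```bash
python3 drive.py '7.3 -33.8 0 0 0 0;7.3 -33.8 0 0 0 0;7.3 -33.8 0 0 0 0;7.3 -33.8 0 0 0 0;7.3 -33.8 0 0 0 0;7.3 -33.8 0 0 0 0;7.3 -33.8 0 0 0 0;7.2 -33.8 0 0 0 0'
python3 drive.py '0 0 0 0 0 6.7;0 0 25 0 0 6.7;0 0 25 0 0 0;0 0 0 0 0 0;0 0 0 0 0 0'
python3 - <<'E'
from h import *
print(rel([483.4,-237.9,60]))
m=env.camera_model('wrist');w=env.grab_frame('wrist');cv2.imwrite('pics/w3.png',w)
E
```

```text
time_s: 12.15
ee_pos: [480.2, -239.0, 123.6]
ee_rot: [179.9, -0.1, -164.1]
force: [-0.0, 0.2, -0.6]
gripper_width: 16.8
gripper_force: 25.0
time_s: 12.65
ee_pos: [480.6, -237.7, 74.4]
ee_rot: [179.9, -0.1, -177.5]
force: [1.1, -0.2, 0.0]
gripper_width: 17.3
gripper_force: 24.9
[-2.8 -0.3 14.4]
```

View pics/w3.png

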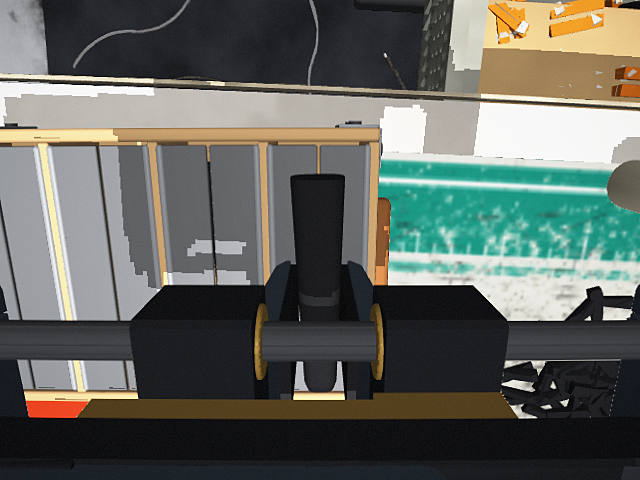

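The cover hangs level and centred over the cell 0 seam (cover top end at (317,178), seam at column 319). I'll lower and release it.

```bash
python3 drive.py '-2.8 -0.3 7 0 0 0;0 0 4 0 0 0;0 0 2.5 0 0 0;0 0 0 0 0 0' 
python3 drive.py '0 0 1 0 0 0;0 0 0 0 0 0'
```

```text
time_s: 13.1
ee_pos: [483.9, -238.1, 61.6]
ee_rot: [180.0, -0.0, -177.5]
force: [0.1, 0.1, -0.2]
gripper_width: 16.9
gripper_force: 24.9
time_s: 13.3
ee_pos: [484.0, -238.2, 60.9]
ee_rot: [180.0, 0.0, -177.5]
force: [0.6, -0.5, -0.3]
gripper_width: 17.3
gripper_force: 24.9
```

Lower to contact, then release gently.

```bash
python3 drive.py '0 0 1.2 0 0 0;0 0 0 0 0 0' 
python3 drive.py '0 0 0 0 0 0;0 0 0 0 0 0;0 0 0 0 0 0' 36
python3 - <<'E'
from h import *
w=env.grab_frame('wrist');cv2.imwrite('pics/w4.png',w[140:420,160:480])
E
```

```text
time_s: 13.5
ee_pos: [483.9, -238.2, 59.6]
ee_rot: [180.0, -0.0, -177.5]
force: [0.2, 0.9, 0.1]
gripper_width: 17.0
gripper_force: 24.9
time_s: 13.8
ee_pos: [484.0, -238.2, 59.7]
ee_rot: [180.0, 0.0, -177.5]
force: [0.2, 0.1, -0.1]
gripper_width: 35.4
gripper_force: 0.0
```

View pics/w4.png

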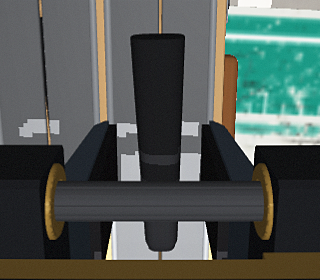

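The cover lies centred on the cell 0 flaps. Now lift, close the fingers and press at its middle.

```bash
python3 drive.py '0 0 -20 0 0 0;4.5 0 -12 0 0 0;0 0 0 0 0 0;0 0 0 0 0 0' 0 20
python3 drive.py '0 0 10 0 0 0;0 0 6 0 0 0;0 0 4 0 0 0;0 0 3 0 0 0;0 0 0 0 0 0'
python3 drive.py '0 0 5 0 0 0;0 0 5 0 0 0;0 0 0 0 0 0'
```

```text
time_s: 14.25
ee_pos: [479.3, -238.4, 91.7]
ee_rot: [-180.0, 0.0, -177.5]
force: [-0.4, 0.3, 0.8]
gripper_width: 6.5
gripper_force: 0.0
time_s: 14.75
ee_pos: [479.1, -238.2, 68.0]
ee_rot: [180.0, -0.1, -177.5]
force: [-0.9, 0.4, 1.6]
gripper_width: 0.4
gripper_force: 0.9
time_s: 15.05
ee_pos: [479.6, -238.3, 58.0]
ee_rot: [180.0, 0.0, -177.5]
force: [0.8, -0.1, 0.7]
gripper_width: 0.3
gripper_force: 0.4
```

```bash
python3 drive.py '0 0 5 0 0 0;0 0 5 0 0 0;0 0 5 0 0 0;0 0 5 0 0 0;0 0 5 0 0 0;0 0 0 0 0 0'
python3 drive.py '0 0 3 0 0 0;0 0 0 0 0 0';python3 drive.py '0 0 3 0 0 0;0 0 0 0 0 0';python3 drive.py '0 0 3 0 0 0;0 0 0 0 0 0'
```

```text
time_s: 15.65
ee_pos: [479.1, -238.2, 32.7]
ee_rot: [180.0, -0.1, -177.5]
force: [-0.1, 0.7, -0.9]
gripper_width: 0.0
gripper_force: 1.2
time_s: 15.85
ee_pos: [479.6, -238.4, 30.4]
ee_rot: [180.0, 0.0, -177.5]
force: [-0.1, -0.4, -1.3]
gripper_width: 0.8
gripper_force: 1.7
time_s: 16.05
ee_pos: [479.7, -238.4, 27.4]
ee_rot: [180.0, 0.0, -177.5]
force: [1.5, -0.6, -0.9]
gripper_width: 0.3
gripper_force: 1.5
time_s: 16.25
ee_pos: [479.8, -238.3, 25.6]
ee_rot: [180.0, 0.0, -177.5]
force: [-0.8, 0.8, 9.0]
gripper_width: 0.3
gripper_force: 7.1
```

At z≈25.6 it meets 9 N, which matches the cover flat on the floor (6+19 = 25). One more small press, then retreat towards cover 2.

```bash
python3 drive.py '0 0 1 0 0 0;0 0 0 0 0 0;0 0 -20 0 0 0;0 0 -40 0 0 0;0 0 -40 0 0 0;0 0 -10 0 0 0;0 0 0 0 0 0'
python3 - <<'E'
from h import *
print(rel([489.2,186,135]),rel([560,-240,230]))
E
```

```text
time_s: 16.95
ee_pos: [480.3, -238.8, 135.1]
ee_rot: [-179.9, 0.2, -177.5]
force: [1.5, -0.4, -1.0]
gripper_width: 0.3
gripper_force: 0.0
[-27.3 424.1  -0.6] [-79.9  -4.8 -94.7]
```

```bash
python3 drive.py '-2.5 38.6 0 0 0 0;-2.5 38.6 0 0 0 0;-2.5 38.6 0 0 0 0;-2.5 38.6 0 0 0 0;-2.5 38.6 0 0 0 0;-2.5 38.6 0 0 0 0;-2.5 38.6 0 0 0 0;-2.5 38.6 0 0 0 0' 45
python3 drive.py '-2.5 38.6 0 0 0 0;-2.5 38.6 0 0 0 0;-2.3 38 0 0 0 -2.4;0 0 35 0 0 0;0 0 35 0 0 0;0 0 0 0 0 0;0 0 0 0 0 0'
python3 - <<'E'
from h import *
print(rel([489.2,186,5.5]))
E
```

```text
time_s: 17.75
ee_pos: [484.4, 72.3, 131.4]
ee_rot: [-180.0, -0.2, -177.5]
force: [0.0, -0.2, 0.0]
gripper_width: 44.9
gripper_force: 0.0
time_s: 18.45
ee_pos: [487.4, 185.9, 62.4]
ee_rot: [-179.9, -0.2, -175.1]
force: [0.3, -0.3, 0.9]
gripper_width: 44.8
gripper_force: 0.0
[-2.  -0.  56.9]
```

```bash
python3 drive.py '-2 0 25 0 0 0;0 0 22 0 0 0;0 0 10 0 0 0;0 0 0 0 0 0' 
python3 drive.py '0 0 0 0 0 0;0 0 0 0 0 0;0 0 0 0 0 0;0 0 0 0 0 0' 0 25
python3 drive.py '0 0 -20 0 0 0;0 0 -40 0 0 0;0 0 -40 0 0 0;0 0 -20 0 0 0;0 0 0 0 0 0'
python3 - <<'E'
from h import *
print(rel([485.5,-385,130]))
E
```

```text
time_s: 18.85
ee_pos: [490.3, 186.2, 6.5]
ee_rot: [-180.0, -0.1, -175.2]
force: [0.5, -0.2, 0.1]
gripper_width: 45.0
gripper_force: 0.0
time_s: 19.25
ee_pos: [490.9, 186.7, 7.4]
ee_rot: [180.0, 0.1, -175.1]
force: [-0.1, -0.4, 3.9]
gripper_width: 17.2
gripper_force: 25.0
time_s: 19.75
ee_pos: [492.5, 187.3, 130.1]
ee_rot: [179.9, 0.4, -175.1]
force: [-0.1, -0.1, -0.0]
gripper_width: 17.2
gripper_force: 25.0
[  55.7 -569.7   -1.5]
```

```bash
python3 drive.py '3.7 -38 0 0 0 0;3.7 -38 0 0 0 0;3.7 -38 0 0 0 0;3.7 -38 0 0 0 0;3.7 -38 0 0 0 0;3.7 -38 0 0 0 0;3.7 -38 0 0 0 0;3.7 -38 0 0 0 0'
python3 drive.py '3.7 -38 0 0 0 0;3.7 -38 0 0 0 0;3.7 -38 0 0 0 0;3.7 -38 0 0 0 0;3.7 -38 0 0 0 0;3.7 -38 0 0 0 0;3.7 -38 0 0 0 0;0 0 0 0 0 2.4'
python3 drive.py '0 0 25 0 0 0;0 0 25 0 0 0;0 0 0 0 0 0;0 0 0 0 0 0'
python3 - <<'E'
from h import *
print(rel([486.5,-385,60.5]))
E
```

```text
time_s: 20.55
ee_pos: [485.6, -120.1, 125.2]
ee_rot: [179.9, -0.1, -175.1]
force: [0.8, -0.6, -0.2]
gripper_width: 17.3
gripper_force: 25.0
time_s: 21.35
ee_pos: [482.8, -390.3, 124.5]
ee_rot: [-180.0, -0.1, -177.8]
force: [-0.8, 0.7, -1.2]
gripper_width: 17.2
gripper_force: 25.0
time_s: 21.75
ee_pos: [483.1, -385.7, 75.5]
ee_rot: [179.9, -0.1, -177.5]
force: [0.3, -0.2, -0.3]
gripper_width: 17.3
gripper_force: 25.0
[-3.4  0.5 15. ]
```

```bash
python3 drive.py '-3.4 0.5 7 0 0 0;0 0 4 0 0 0;0 0 3.6 0 0 0;0 0 0 0 0 0;0 0 0 0 0 0'
python3 drive.py '0 0 0 0 0 0;0 0 0 0 0 0;0 0 0 0 0 0' 36
python3 drive.py '0 0 -20 0 0 0;1 0 -12 0 0 0;0 0 0 0 0 0;0 0 0 0 0 0' 0 20
python3 drive.py '0 0 10 0 0 0;0 0 6 0 0 0;0 0 4 0 0 0;0 0 3 0 0 0;0 0 0 0 0 0'
```

```text
time_s: 22.25
ee_pos: [487.0, -385.5, 62.2]
ee_rot: [-180.0, 0.0, -177.5]
force: [0.4, -0.1, -0.7]
gripper_width: 17.3
gripper_force: 25.0
time_s: 22.55
ee_pos: [487.1, -385.6, 62.2]
ee_rot: [-180.0, 0.0, -177.5]
force: [-0.5, 0.4, -0.7]
gripper_width: 35.2
gripper_force: 0.0
time_s: 22.95
ee_pos: [486.0, -385.5, 94.2]
ee_rot: [-180.0, 0.0, -177.5]
force: [1.0, -0.6, -0.4]
gripper_width: 6.8
gripper_force: 0.0
time_s: 23.45
ee_pos: [485.6, -385.3, 70.4]
ee_rot: [180.0, -0.1, -177.5]
force: [-2.3, 0.9, 3.0]
gripper_width: 0.4
gripper_force: 0.8
```

```bash
python3 drive.py '0 0 5 0 0 0;0 0 5 0 0 0;0 0 5 0 0 0;0 0 5 0 0 0;0 0 5 0 0 0;0 0 5 0 0 0;0 0 5 0 0 0;0 0 0 0 0 0'
python3 drive.py '0 0 5 0 0 0;0 0 0 0 0 0';python3 drive.py '0 0 3 0 0 0;0 0 0 0 0 0';python3 drive.py '0 0 2.5 0 0 0;0 0 0 0 0 0'
```

```text
time_s: 24.25
ee_pos: [485.4, -385.1, 34.9]
ee_rot: [179.9, -0.1, -177.5]
force: [-0.3, -0.1, -0.2]
gripper_width: 0.2
gripper_force: 1.2
time_s: 24.45
ee_pos: [486.1, -385.6, 30.6]
ee_rot: [-180.0, 0.0, -177.5]
force: [0.2, -0.5, -0.8]
gripper_width: 0.5
gripper_force: 1.6
time_s: 24.65
ee_pos: [486.1, -385.5, 27.7]
ee_rot: [180.0, 0.0, -177.5]
force: [0.8, -0.7, -0.6]
gripper_width: 0.7
gripper_force: 1.6
time_s: 24.85
ee_pos: [486.0, -385.4, 25.3]
ee_rot: [180.0, 0.0, -177.5]
force: [1.0, 0.2, -0.1]
gripper_width: 0.8
gripper_force: 1.4
```

```bash
python3 drive.py '0 0 1.5 0 0 0;0 0 0 0 0 0';python3 drive.py '0 0 1 0 0 0;0 0 0 0 0 0'
```

```text
time_s: 25.05
ee_pos: [486.0, -385.5, 23.9]
ee_rot: [180.0, -0.0, -177.5]
force: [0.5, 0.2, 0.7]
gripper_width: 0.1
gripper_force: 1.4
time_s: 25.25
ee_pos: [486.1, -385.8, 23.4]
ee_rot: [-180.0, 0.0, -177.5]
force: [-0.9, -0.8, 2.9]
gripper_width: 0.4
gripper_force: 2.9
```

```bash
python3 drive.py '0 0 1 0 0 0;0 0 0 0 0 0'; python3 drive.py '0 0 1 0 0 0;0 0 0 0 0 0'
```

```text
time_s: 25.45
ee_pos: [486.1, -386.3, 23.0]
ee_rot: [-179.9, 0.0, -177.5]
force: [-1.1, -1.1, 6.1]
gripper_width: 0.4
gripper_force: 4.8
time_s: 25.65
ee_pos: [486.2, -386.9, 22.7]
ee_rot: [-179.8, 0.1, -177.5]
force: [-3.1, -1.5, 9.6]
gripper_width: 0.6
gripper_force: 6.5
```

Contact is 2 mm lower than in cell 0, with a slight sideways push, so the cover probably sits nearer the +y wall. I'll retreat and look.

```bash
python3 drive.py '0 0 -20 0 0 0;0 0 -40 0 0 0;0 0 -40 0 0 0;-15 15 -40 0 0 0;-22 25 -40 0 0 0;-22 30 -30 0 0 0;0 0 0 0 0 0;0 0 0 0 0 0'
python3 - <<'E'
from h import *
s=env.state();print(s['ee_pos'],s['ee_rot'])
m=env.camera_model('wrist');np.save('m5.npy',m,allow_pickle=True)
w=env.grab_frame('wrist')
sd=env.grab_frame('side')
a=cv2.resize(w[30:240,160:480],None,fx=2.5,fy=2.5,interpolation=cv2.INTER_CUBIC)[:525]
cv2.imwrite('pics/w5.png',w);cv2.imwrite('pics/side5.png',sd);cv2.imwrite('pics/w5c.png',a)
E
```

```text
time_s: 26.45
ee_pos: [541.1, -313.5, 229.3]
ee_rot: [-180.0, -0.0, -177.4]
force: [0.2, -0.0, -0.9]
gripper_width: 0.5
gripper_force: 0.0
[ 541.14389489 -313.4551798   229.34958082] [-1.79981344e+02 -1.12170098e-02 -1.77421446e+02]
```

View pics/w5c.png

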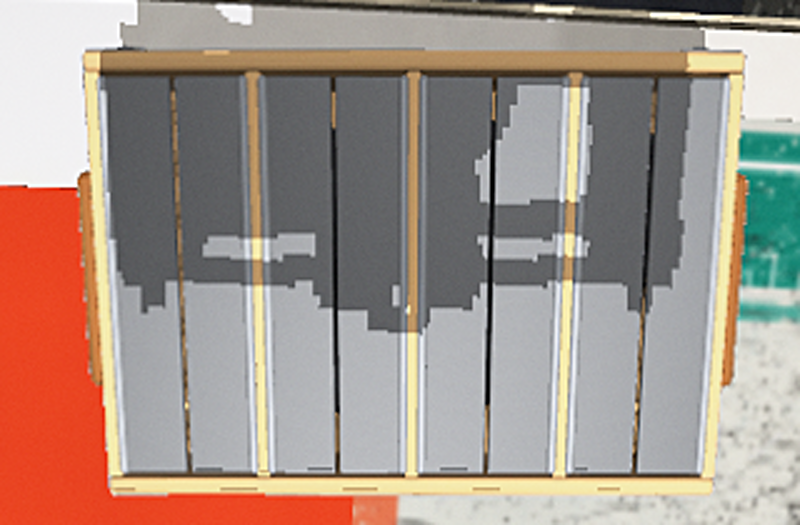

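All flaps are shut and cell 0 now shows black through its seam. Cell 3's seam still shows floor, so its cover is against the +y side. I'll feel for it at both ends, offset +5 mm in y.

Run:
```python
from h import *
print(rel([456,-381.5,70]))
```

```text
[ 86.1 -64.  157.7]
```

```bash
python3 drive.py '21.5 -16 30 0 0 0;21.5 -16 30 0 0 0;21.5 -16 35 0 0 0;21.6 -16 35 0 0 0;0 0 15 0 0 0;0 0 5 0 0 0;0 0 0 0 0 0;0 0 0 0 0 0'
python3 -c "
from h import *
print(rel([456,-381.5,62]))"
```

```text
time_s: 27.35
ee_pos: [458.3, -382.1, 79.9]
ee_rot: [-180.0, 0.0, -177.5]
force: [0.4, -0.1, 0.6]
gripper_width: 0.1
gripper_force: 0.0
[ 2.3  0.7 17.9]
```

```bash
python3 drive.py '2.3 2 9 0 0 0;0 0 9 0 0 0;0 0 8 0 0 0;0 0 8 0 0 0;0 0 8 0 0 0;0 0 6 0 0 0;0 0 0 0 0 0'; python3 drive.py '0 0 2 0 0 0;0 0 0 0 0 0'; python3 drive.py '0 0 2 0 0 0;0 0 0 0 0 0';python3 drive.py '0 0 1.5 0 0 0;0 0 0 0 0 0';python3 drive.py '0 0 1.5 0 0 0;0 0 0 0 0 0'
```

```text
time_s: 28.05
ee_pos: [455.2, -379.5, 30.3]
ee_rot: [179.9, -0.1, -177.5]
force: [1.3, 1.7, -1.0]
gripper_width: 0.4
gripper_force: 1.8
time_s: 28.25
ee_pos: [455.3, -379.8, 29.2]
ee_rot: [180.0, -0.0, -177.5]
force: [1.1, 1.4, 0.2]
gripper_width: 0.5
gripper_force: 1.4
time_s: 28.45
ee_pos: [455.5, -379.9, 27.4]
ee_rot: [-180.0, 0.0, -177.5]
force: [-0.3, -0.4, 0.6]
gripper_width: 0.6
gripper_force: 1.2
time_s: 28.65
ee_pos: [455.6, -380.2, 26.6]
ee_rot: [-180.0, 0.0, -177.5]
force: [-1.3, -0.2, 4.4]
gripper_width: 0.5
gripper_force: 4.1
time_s: 28.85
ee_pos: [455.6, -380.5, 26.3]
ee_rot: [-179.9, 0.0, -177.5]
force: [-3.1, 0.7, 12.1]
gripper_width: 0.4
gripper_force: 8.6
```

The wide end is at 26.5 mm and firm, as expected (6+~21). Now the narrow end.

```bash
python3 drive.py '0 0 -25 0 0 0;0 0 -20 0 0 0;-29 2 0 0 0 0;-29 1 0 0 0 0;0 0 0 0 0 0;0 0 15 0 0 0;0 0 15 0 0 0;0 0 0 0 0 0'; python3 drive.py '0 0 8 0 0 0;0 0 7 0 0 0;0 0 0 0 0 0'; python3 drive.py '0 0 2 0 0 0;0 0 0 0 0 0';python3 drive.py '0 0 2 0 0 0;0 0 0 0 0 0';python3 drive.py '0 0 2 0 0 0;0 0 0 0 0 0'
```

```text
time_s: 29.65
ee_pos: [512.0, -374.0, 37.7]
ee_rot: [179.9, -0.1, -177.5]
force: [0.6, -0.6, -0.9]
gripper_width: 0.1
gripper_force: 2.0
time_s: 29.95
ee_pos: [512.7, -374.0, 23.5]
ee_rot: [179.9, -0.1, -177.5]
force: [0.8, 0.5, -0.7]
gripper_width: 0.4
gripper_force: 1.4
time_s: 30.15
ee_pos: [513.0, -374.2, 22.6]
ee_rot: [180.0, -0.0, -177.5]
force: [-1.7, -0.3, 0.9]
gripper_width: 0.5
gripper_force: 1.9
time_s: 30.35
ee_pos: [513.1, -374.4, 22.1]
ee_rot: [-180.0, -0.0, -177.5]
force: [-3.6, 2.3, 9.6]
gripper_width: 0.5
gripper_force: 6.6
time_s: 30.55
ee_pos: [513.1, -374.5, 21.9]
ee_rot: [-179.9, 0.0, -177.5]
force: [-5.3, 2.3, 19.6]
gripper_width: 0.6
gripper_force: 11.6
```

The narrow end is at 22 mm (6+16), so the cover lies flat. I'll retreat, check numerically that the flaps shut, and hand in.

```bash
python3 drive.py '0 0 -20 0 0 0;0 0 -40 0 0 0;0 0 -40 0 0 0;-10 20 -40 0 0 0;-10 20 -40 0 0 0;-10 20 -27 0 0 0;0 0 0 0 0 0;0 0 0 0 0 0'
python3 - <<'E'
from h import *
s=env.state();print(s['ee_pos'],s['ee_rot'])
m=env.camera_model('wrist');w=env.grab_frame('wrist');cv2.imwrite('pics/w6.png',w)
m5=np.load('m5.npy',allow_pickle=True).item();w5=cv2.imread('pics/w5.png')
def rect(im,m):  # rectify crate top, 4 px/mm
    c=np.radians(2.5);X=[]
    for a,b in [(-69,-100),(-69,100),(69,100),(69,-100)]:
        P=np.array([482.2+a*np.cos(c)-b*np.sin(c),-311.5+a*np.sin(c)+b*np.cos(c),53])
        q=m['T'][:3,:3].T@(P-m['T'][:3,3]);X.append([m['cx']+m['fx']*q[0]/-q[2],m['cy']+m['fy']*-q[1]/-q[2]])
    H=cv2.getPerspectiveTransform(np.float32(X),np.float32([[0,0],[400,0],[400,276],[0,276]]));return cv2.cvtColor(cv2.warpPerspective(im,H,(400,276)),6)
a,b=rect(w5,m5),rect(w,m)
# narrow dark seam widths per cell in px (2 px/mm), lower rows
for n,g in (('before',a),('now',b)):
    print(n,[[int((g[r,54+98*k-20:54+98*k+20]<75).sum()) for r in (160,200,230)] for k in range(4)])
E
```

```text
time_s: 31.35
ee_pos: [540.8, -312.8, 225.7]
ee_rot: [-180.0, 0.0, -177.5]
force: [-0.8, -1.0, -0.6]
gripper_width: 0.6
gripper_force: 0.0
[ 540.76656132 -312.77598524  225.66343559] [-1.79962062e+02  3.74058305e-02 -1.77459046e+02]
before [[0, 0, 0], [2, 2, 0], [2, 3, 0], [0, 0, 0]]
now [[0, 0, 0], [2, 2, 0], [3, 2, 0], [0, 1, 1]]
```

The seams are as narrow as before, so all flaps are shut.

```bash
python3 -c "
from workcell import env
print(env.job_done())"
```

```text
the job is handed in; nothing more can be done
None
```

I stored both nose covers in the two empty cells, 0 and 3 (probed by feel), pressed each down to the floor with the flaps shut over them, and handed the job in at about 31 s; the cell 3 cover lies against its +y wall, and the judge gave no verdict.

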